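Feed sleeves to the press until they bear on the hidden stop

TASK

One sleeve already stands between the guide rails of the bench press; put the other two in behind it, one after the other, upright and in single file, and push the whole file under the yellow guard until you feel the sprung stop hidden in there give a little. Leave it resting against the stop, without gaps, and let go; do not ram the stop, knock a sleeve over, or disturb the other things on the bench.

Things in the scene. Friction and masses are not known exactly. Their poses are not given: they have to be found in the camera images.
- rails: Two parallel steel guide rails fixed to the bench, 30 mm high, 12 mm thick, 62 mm apart inside, open above, no floor (sleeves slide on the bench, z = 0). Origin on the bench, on the centre line; +x is the feeding direction, towards the press; z up. The straight rails run from x = -120 to +160 mm. A slim closed gripper pushing a sleeve may reach down between them.
- mouth (a point): Middle of the rails' mouth, on the bench, at x = -150 mm of rails, same axes. Here the rails' ends, flared 25 degrees over 30 mm, are 88 mm apart inside. The bench is clear for 80 mm before it (-x): set a sleeve down there and push it in.
- press: Fixed dark blue bench press, 430 mm tall, with a yellow sheet guard over the rails' far end. Same origin and axes as rails. The guard is a tunnel from x = 20 to 175 mm, 112 mm wide and 108 mm high outside, open towards the mouth; the press begins at x = 180 mm.
- guard_edge (a point): Upper edge of the guard's opening, on the centre line, 108 mm above the bench. 40 to 90 mm beyond it (different each time), out of sight in the guard, is the face of the stop: a flat rubber pad across the feed line, 66 mm high. It is sprung: 0.8 N per mm for 15 mm, then solid. When released it pushes the file back some mm, until friction holds it.
- sleeve_a: Upright brass-coloured closed cylinder (a mould sleeve), 58 mm diameter, 75 mm tall, about 0.3 kg, dark band near the top and a dark disc on top; origin at the centre of its underside, z along its axis. This one already stands between the rails, before the guard. Its friction on the bench, like that of the others, takes 1.1 to 2.7 N to slide.
- sleeve_b: Upright brass-coloured closed cylinder (a mould sleeve), 58 mm diameter, 75 mm tall, about 0.3 kg, dark band near the top and a dark disc on top; origin at the centre of its underside, z along its axis. Starts standing on the bench outside the rails.
- sleeve_c: Upright brass-coloured closed cylinder (a mould sleeve), 58 mm diameter, 75 mm tall, about 0.3 kg, dark band near the top and a dark disc on top; origin at the centre of its underside, z along its axis. Starts standing on the bench outside the rails.
- grease_tin: Bystander: red tin, 50 mm diameter, 60 mm tall, standing between the sleeves' places; origin at its underside.
- oil_jar: Bystander: amber jar, 60 mm diameter, 80 mm tall, beyond the rails; origin at its underside.
- wrench: Bystander: steel wrench lying on the bench, 180 mm long along its x; origin at its underside, mid-length.
- mallet: Bystander: hammer lying on the bench, 240 mm long along its x; origin at its underside, mid-length.
There are look-alikes about, which are no part of the job. What is shaped like the sleeve_b but green or pink is not meant.

How it is judged:
By the outcome, as a careful person would: the job done as asked, in the order asked, and still so for the second after the job is handed in, with the robot touching nothing.
It also fails if it takes over 72 s, if anything falls off the work surface, if the arm or the gripper's body presses on something with over 40 N, if the wrist force passes 120 N, or if a joint passes its speed limit or range.

ROBOT

A 6-joint arm with a two-finger parallel gripper is mounted at the origin on the work surface. World frame = base frame: x ahead of the robot, y to its left, z up, the work surface at z = 0. Lengths are in mm, angles in degrees, forces in N, time in s.
With the tool pointing down it reaches from about 325 to 925 mm from the base axis. Payload 3.1 kg.
Tool frame: the origin (TCP) lies at the very end of the fingers, on their centre line; the grasp point (between the pads) lies 19 mm behind it; z points along the fingers, y is the line along which they close (so a half turn about z gives the same grasp; the last joint's range is limited). The gripper opens to 85 mm and grips with 20 to 120 N. Pads are 22 mm wide; open, the fingers measure 114 mm over their backs; the gripper's body (76 mm by 85 mm) begins 54 mm behind the grasp point. The pads swing forward as they close: fully open they stand 13 mm farther back than shut.
Start: joints at [-73.637, 12.427, 92.441, -0, 75.132, -6.429], TCP at [242.141, -576.201, 231.3] pointing down, gripper open.
Joint ranges: [-157.48, 157.48], [-44.54, 120.13], [17.64, 146.25], [-64.5, 244.5], [7.68, 150.69], [-147.95, 147.95]. Speed limits (degrees/s): [159.86, 159.86, 180, 180, 180, 180].

INTERFACE

Orientations are given as [roll, pitch, yaw] about the fixed x, y, z axes, in that order (R = Rz(yaw) Ry(pitch) Rx(roll)).
In Python, from plant import robot gives the robot as it stands.
- The arm moves only by the shell command python3 -m handwheel 'ROWS' [FORCE]. ROWS is JSON, a list of rows, each a list of 7 numbers: the shift along the world's x, y, z in mm, then the turn, a rotation vector about the world's x, y, z in degrees, then the closure, from 0 (fully open) to 1 (shut). A call has 1 to 20 rows; each row shifts and turns the commanded pose from where the row before left it; what a row does not reach is not made up. A row lasts 1/8 s, in which the tool goes at most 62.5 mm and 10.7 degrees, less where a joint would pass 70% of its speed; a pose out of reach is approached as far as the arm can. A call with a gripper value outside its range is refused whole. The fingers move at their own pace and stop on an object; FORCE is the grip in N (left out, the last holds). Time passes only in rows, so rows that do not move let the fingers close. It gives the time, the measured TCP pose, the force, the opening and the grip force at its end, in the units of the state.
- robot.observe(): the state, without advancing time (a new reading comes with each control period).
- robot.camera(name): name is "scene" or "top" or "wrist"; returns (picture, depth): 400x640x3 uint8, blue, green, red; 400x640 float32, mm along the optical axis (not along the pixel's ray), 0 where there is no reading.
- robot.camera_params(name): a dict with "vertical_fov" (degrees; the focal length in pixels is half the picture's height over the tangent of half this angle, whatever the lens; pixels are square), "cx", "cy" (the principal point, pixels), "cam_to_world" (4x4, takes a point from camera to world coordinates). Camera axes: x right, y down, z forward; pixel columns grow to the right and rows downward; lengths in mm; the calibration is good to about 2 mm. A picture is of the moment at which its call begins: read the wrist's pose just before it. camera_params takes no time and is no camera call; for the wrist camera it gives the pose at the moment of the call.
- robot.hand_in(): hands the job in; it is judged then, once.
Trained networks look in the newest picture that a camera, given by its name, has taken for a name from the list of things; names that differ only in an ending like _2 or _b are one class to them, and where a whole thing is asked for, a point or a joint stands for the part that bears it (a point fixed in the world has none). Each returns a list of dicts, best first, with "p" (0 to 1); they miss things now and then, are a little off and sometimes report something else, mostly with a low value. They report only what shows in the picture. A call takes as long as a camera call. They do not tell look-alikes from the thing itself.
- robot.silhouettes(camera, thing): "mask" (400x640 bool, what is visible of it) and "rect" ([left, top, width, height] in pixels, round what is visible of it).
- robot.mark_of(camera, thing): "xy" ([column, row] in pixels: a listed point, or the origin of a listed thing).
The state is a dict: "clock": time; "joint_pos": joint angles; "joint_velocities": joint speeds; "joint_torque": joint torques, N m; "ee_pos": TCP position; "ee_rot": TCP orientation; "wrist_force": force on the tool from outside, world axes, zero at the start; "ft_torque": the same for the moment, N m; "opening": finger opening in mm; "grasp_force": force on a finger pad.
Only numpy, scipy, OpenCV 4.12 (cv2) and the standard library are available. Lean on these libraries where they do the work, as an engineer would, in place of code of your own. Each camera call takes 0.05 s, during which the arm holds its last target. There are 200 camera calls.

## Working session

There is one attempt and no reset: what is moved stays moved. The work goes in short steps, Python scripts to look and compute and a shell command to move; the robot and the scene stay as the last step left them, time stands still between calls to the robot, and variables do not carry over. Pictures are saved under pics/ and viewed, at most 10 in all, crops included, and the job is handed in when it is done.

```bash
mkdir -p pics; cat > h.py <<'E'
import numpy as np, cv2
from plant import robot
def K(n):
    p=robot.camera_params(n); f=200/np.tan(np.radians(p["vertical_fov"]/2)); return f,p["cx"],p["cy"],np.array(p["cam_to_world"])
def cloud(n,d):
    f,cx,cy,T=K(n); v,u=np.mgrid[:400,:640]
    P=np.stack([(u-cx)/f*d,(v-cy)/f*d,d],-1); return P@T[:3,:3].T+T[:3,3]
def onplane(n,xy,z):
    f,cx,cy,T=K(n); r=T[:3,:3]@np.array([(xy[0]-cx)/f,(xy[1]-cy)/f,1]); o=T[:3,3]; return o+r*(z-o[2])/r[2]
E
python3 - <<'E'
from h import *
for n in("scene","top"):
    im,d=robot.camera(n); cv2.imwrite(f"pics/{n}0.png",im); W=cloud(n,d); np.save(f"{n}.npy",W)
    print(n,K(n)[3][:3,3].round())
    for t in("sleeve_a","grease_tin","oil_jar","wrench","mallet"):
        for s in robot.silhouettes(n,t):
            m=s["mask"]&(d>0); p=W[m]; 
            if len(p)<10: continue
            z=np.percentile(p[:,2],95); q=p[p[:,2]>z-6]
            print(t,round(s["p"],2),s["rect"],"top z",z.round(),"mid",((q.min(0)+q.max(0))/2).round(),"ext",np.ptp(q,axis=0).round(),"bgr",im[m].mean(0).round())
    for t,z in(("rails",0),("mouth",0),("guard_edge",108)):
        for s in robot.mark_of(n,t): print(t,round(s["p"],2),s["xy"],onplane(n,s["xy"],z).round(1))
print(robot.observe()["clock"])
E
```

```text
scene [ 884. -636.  854.]
sleeve_a 0.95 [302.1, 212.4, 28.2, 40.7] top z 77.0 mid [ 607. -271.   76.] ext [56. 56.  9.] bgr [ 60. 116.  47.]
sleeve_a 0.88 [251.4, 194.8, 35.4, 38.7] top z 77.0 mid [ 495. -297.   76.] ext [55. 56.  9.] bgr [ 60.  92. 111.]
sleeve_a 0.86 [213.4, 175.4, 35.4, 39.4] top z 77.0 mid [ 394. -308.   75.] ext [58. 56.  8.] bgr [117. 103. 174.]
sleeve_a 0.72 [303.9, 113.2, 25.4, 36.9] top z 77.0 mid [443. -42.  75.] ext [56. 57.  8.] bgr [ 62.  88. 103.]
sleeve_a 0.71 [373.9, 122.4, 27.1, 36.1] top z 76.0 mid [600.  21.  75.] ext [56. 58.  9.] bgr [ 57.  88. 107.]
sleeve_a 0.67 [265.6, 233.1, 35.2, 44.7] top z 77.0 mid [ 583. -358.   76.] ext [59. 57.  9.] bgr [ 65. 118.  48.]
grease_tin 0.62 [271.2, 147.3, 25.7, 32.0] top z 61.0 mid [ 434. -165.   60.] ext [46. 47.  9.] bgr [ 97.  97. 126.]
oil_jar 0.96 [435.3, 151.3, 34.1, 40.0] top z 81.0 mid [767.  33.  79.] ext [51. 52.  8.] bgr [127. 139. 149.]
wrench 0.89 [306.1, 252.2, 79.9, 49.2] top z 9.0 mid [ 708. -305.    8.] ext [ 95. 169.   9.] bgr [179. 171. 167.]
mallet 0.98 [176.8, 315.6, 124.5, 46.5] top z 2
[... 823 characters left out ...]
236.1, 28.2, 30.4] top z 79.0 mid [ 494. -293.   77.] ext [56. 55.  9.] bgr [89. 89. 93.]
grease_tin 0.75 [292.9, 270.5, 22.1, 25.5] top z 63.0 mid [ 433. -163.   62.] ext [46. 45.  8.] bgr [130. 124. 119.]
oil_jar 0.75 [195.2, 111.1, 33.6, 32.7] top z 83.0 mid [765.  37.  82.] ext [50. 52.  8.] bgr [133. 130. 129.]
wrench 0.82 [329.0, 135.5, 77.5, 38.7] top z 11.0 mid [ 708. -302.    9.] ext [ 94. 169.   9.] bgr [144. 121. 109.]
mallet 0.71 [425.9, 149.3, 72.6, 108.8] top z 28.0 mid [ 601. -503.   27.] ext [232. 148.   9.] bgr [ 95. 107. 119.]
rails 0.81 [204.3, 206.5] [592.8  55.3   0. ]
mouth 0.84 [276.9, 199.1] [ 609.8 -104.9    0. ]
guard_edge 0.96 [186.2, 200.4] [593.6  64.9 108. ]
0.9
```

View pics/top0.png

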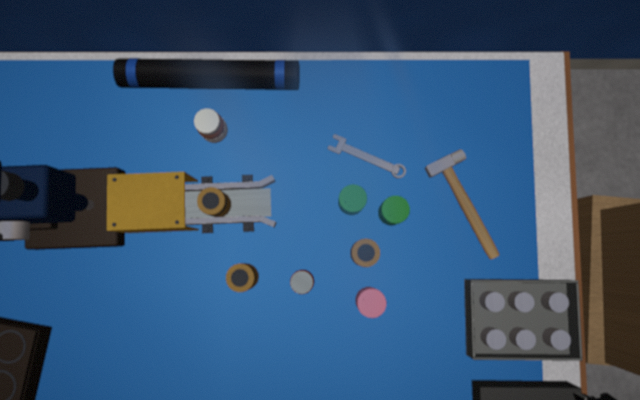

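View pics/scene0.png

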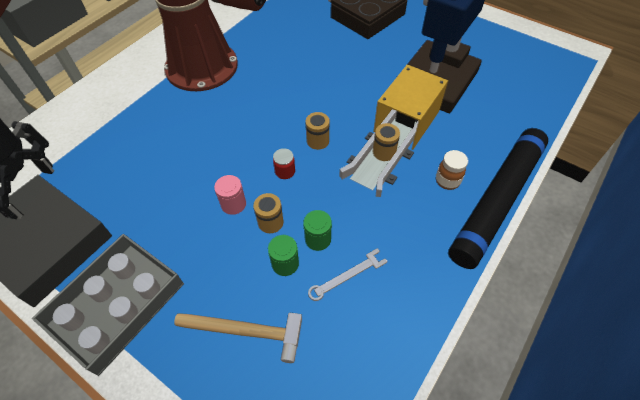

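The top view shows brass sleeves at pixels (212,201), which is a between the rails, and at (240,277) and (366,252). The greens are at (352,198) and (395,210), pink is at (371,303) and the tin is at (302,281). The scene view agrees. Next I fit the rail axis.

```bash
python3 - <<'E'
from h import *
from scipy.spatial.transform import Rotation as R
for n in("scene","top"):
    W=np.load(n+".npy").reshape(-1,3)
    g=W[(W[:,2]>100)&(W[:,2]<116)&(abs(W[:,0]-595)<90)&(W[:,1]>45)&(W[:,1]<250)]
    r=cv2.minAreaRect(g[:,:2].astype(np.float32)); print(n,"guard",r,cv2.boxPoints(r).round(1).tolist(),np.median(g[:,2]))
    q=W[(W[:,2]>24)&(W[:,2]<36)&(abs(W[:,0]-600)<65)&(W[:,1]>-75)&(W[:,1]<50)]
    for s,nm in((q[q[:,0]<580],"L"),(q[q[:,0]>618],"R")):
        if len(s)>10:
            p=np.polyfit(s[:,1],s[:,0],1); print(nm,len(s),p,"x@0",np.polyval(p,0),"x@-60",np.polyval(p,-60),"resid",np.std(s[:,0]-np.polyval(p,s[:,1])),"ymin",s[:,1].min(), "z",np.median(s[:,2]))
    # sleeves: circle fit of top
    for nm,c in(("a",(600,23)),("b",(442,-40)),("c",(494,-295))):
        s=W[(np.hypot(W[:,0]-c[0],W[:,1]-c[1])<40)&(W[:,2]>70)&(W[:,2]<84)]
        print(nm,cv2.minEnclosingCircle(s[:,:2].astype(np.float32)),s.mean(0).round(1))
o=robot.observe(); print(o["ee_pos"],o["ee_rot"],o["opening"],o["wrist_force"])
E
```

```text
scene guard ((594.4124755859375, 143.35708618164062), (113.07151794433594, 159.00827026367188), 2.4803810119628906) [[534.5, 220.3000030517578], [541.4000244140625, 61.5], [654.2999877929688, 66.4000015258789], [647.5, 225.1999969482422]] 107.09793897152389
L 191 [-5.58195748e-02  5.63991311e+02] x@0 563.9913108752261 x@-60 567.3404853608354 resid 4.015627858850526 ymin -74.4606480849759 z 29.054338338745765
R 265 [-7.04121668e-02  6.36359753e+02] x@0 636.3597532475223 x@-60 640.5844832568791 resid 5.506884110288699 ymin -74.96216394258056 z 29.13935066847307
a ((598.9619140625, 21.455615997314453), 30.67658805847168) [599.9  19.6  74.4]
b ((443.4059143066406, -42.53995895385742), 29.405038833618164) [444.2 -43.7  74.5]
c ((494.4349365234375, -296.16522216796875), 29.53950309753418) [ 495.9 -297.4   74.9]
top guard ((594.3688354492188, 147.05812072753906), (112.88263702392578, 157.55125427246094), 2.3229055404663086) [[534.7999877929688, 223.5], [541.2000122070312, 66.0999984741211], [654.0, 70.5999984741211], [647.5999755859375, 228.10000610351562]] 108.61199987447264
L 350 [-3.87811566e-02  5.63548474e+02] x@0 563.5484744965072 x@-60 565.8753438917944 resid 4.001306359135671 ymin -74.76279345094099 z 30.399584965739564
R 314 [-3.26569561e-02  6.37603586e+02] x@0 637.6035863518656 x@-60 639.5630037171647 resid 3.562027445273173 ymin -73.4165291270971 z 30.32570756996097
a ((598.635498046875, 24.640474319458008), 29.21673583984375) [598.5  24.3  75.8]
b ((442.4504699707031, -38.93011474609375), 29.12125587463379) [442.4 -39.2  75.8]
c ((493.8919372558594, -292.9583740234375), 28.82646942138672) [ 493.9 -293.    75.7]
[ 242.13575603 -576.22452654  231.33980666] [1.79995287e+02 9.26508906e-04 2.27911182e+01] 85.5762648277732 [-0.34556548 -0.27865213 -0.66379019]
```

```bash
python3 -m handwheel '[[36,40.3,0,0,0,9.95,0],[36,40.3,0,0,0,9.95,0],[36,40.3,0,0,0,9.95,0],[36,40.3,0,0,0,9.95,0],[36,40.3,0,0,0,9.95,0],[36,40.3,0,0,0,9.95,0],[36,40.3,0,0,0,9.95,0],[0,0,0,0,0,0,0],[0,0,0,0,0,0,0]]' 30; python3 -c "
from h import *
o=robot.observe();print(o)"
```

```text
clock: 2.02
ee_pos: [494.0, -294.2, 231.3]
ee_rot: [-180.0, 0.0, 92.4]
wrist_force: [-0.1, -0.5, -0.2]
opening: 85.2
grasp_force: 0.0
{'clock': 2.025, 'joint_pos': array([-3.77444882e+01,  6.38904779e+00,  9.93413306e+01, -4.10768417e-02,
        7.42744897e+01, -4.01702404e+01]), 'joint_velocities': array([-1.59029877, -0.21568072,  0.21296509,  0.13658742,  0.075708  ,
       -0.02891736]), 'joint_torque': array([ 8.52706712e-01, -3.50756943e+01, -3.02825582e+01,  5.89770265e-02,
        2.76484367e-03, -1.55460522e-03]), 'ee_pos': array([ 494.01510743, -294.17337011,  231.2783032 ]), 'ee_rot': array([-1.79970772e+02,  2.70698181e-02,  9.24368937e+01]), 'wrist_force': array([-0.14659809, -0.54209511, -0.17951676]), 'ft_torque': array([-0.04773635, -0.00736065,  0.0162231 ]), 'grasp_force': 0.0, 'opening': 85.179486173898}
```

```bash
python3 -m handwheel '[[0,0,-45,0,0,0,0],[0,0,-45,0,0,0,0],[0,0,-45,0,0,0,0],[0,0,-35,0,0,0,0],[0,0,-26,0,0,0,0],[0,0,0,0,0,0,0],[0,0,0,0,0,0,1],[0,0,0,0,0,0,1],[0,0,0,0,0,0,1],[0,0,0,0,0,0,1],[0,0,0,0,0,0,1],[0,0,0,0,0,0,1],[0,0,0,0,0,0,1]]' 35
```

```text
clock: 3.65
ee_pos: [495.3, -295.6, 37.4]
ee_rot: [179.9, 0.2, 92.5]
wrist_force: [-0.7, -2.4, 6.4]
opening: 57.4
grasp_force: 38.6
```

```bash
python3 -m handwheel '[[0,0,10,0,0,0,1],[0,0,20,0,0,0,1],[0,0,35,0,0,0,1],[0,0,35,0,0,0,1],[18,22.5,0,0,0,0,1],[19,23,0,0,0,0,1],[19,23,0,0,0,0,1],[19,23,0,0,0,0,1],[19,23,0,0,0,0,1],[19,23,0,0,0,0,1],[0,0,0,0,0,0,1],[0,0,0,0,0,0,1]]'
python3 - <<'E'
from h import *
im,d=robot.camera("scene"); cv2.imwrite("pics/s1.png",im[60:300,150:500]); W=cloud("scene",d).reshape(-1,3)
o=robot.observe(); p=o["ee_pos"]; print(p)
s=W[(np.hypot(W[:,0]-p[0],W[:,1]-p[1])<34)&(W[:,2]<p[2])]; print(len(s),np.percentile(s[:,2],[0,1,5,50]))
E
```

```text
clock: 5.15
ee_pos: [606.7, -156.5, 135.6]
ee_rot: [-180.0, 0.0, 92.5]
wrist_force: [-0.3, -0.4, -3.3]
opening: 57.3
grasp_force: 38.6
[ 606.55431443 -156.9123375   135.4690854 ]
862 [-4.1664798  -2.62540148 -1.52123773  1.69423559]
```

View pics/s1.png

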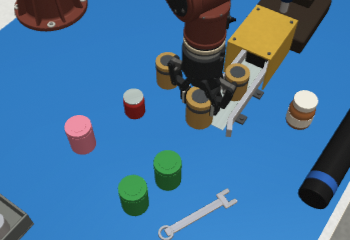

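```bash
python3 -m handwheel '[[0.2,0,-35,0,0,0,1],[0.2,0,-35,0,0,0,1],[0,0,-20,0,0,0,1],[0,0,-6,0,0,0,1],[-0.8,19,0,0,0,0,1],[-0.8,19,0,0,0,0,1],[-0.6,15,0,0,0,0,1],[-0.6,14,0,0,0,0,1],[0,0,0,0,0,0,1]]'
```

```text
clock: 6.32
ee_pos: [604.7, -88.1, 39.5]
ee_rot: [-180.0, 0.0, 92.6]
wrist_force: [-0.8, -0.2, -2.3]
opening: 57.6
grasp_force: 38.6
```

```bash
python3 -m handwheel '[[-0.5,10,0,0,0,0,1],[-0.5,10,0,0,0,0,1],[-0.5,10,0,0,0,0,1],[-0.4,8,0,0,0,0,1],[-0.3,6,0,0,0,0,1],[-0.2,4,0,0,0,0,1],[0,0,0,0,0,0,1]]'
```

```text
clock: 7.2
ee_pos: [602.3, -41.4, 39.3]
ee_rot: [-180.0, 0.0, 92.5]
wrist_force: [-1.0, -0.5, -3.6]
opening: 57.1
grasp_force: 38.6
```

```bash
python3 -m handwheel '[[0,0,-1.2,0,0,0,1],[0,0,-1,0,0,0,1],[0,0,0,0,0,0,1],[0,0,0,0,0,0,0],[0,0,0,0,0,0,0],[0,0,0,0,0,0,0],[0,0,0,0,0,0,0],[0,0,10,0,0,0,0],[0,0,30,0,0,0,0],[0,0,40,0,0,0,0],[0,0,20,0,0,0,0],[-40,0,0,0,0,0,0],[-40,0,0,0,0,0,0],[-40,0,0,0,0,0,0],[-39,0,0,0,0,0,0],[0,0,0,0,0,0,0]]'
python3 - <<'E'
from h import *
im,d=robot.camera("scene"); cv2.imwrite("pics/s2.png",im[60:300,150:500]); W=cloud("scene",d).reshape(-1,3)
print(robot.observe()["ee_pos"])
im,d=robot.camera("top"); W2=cloud("top",d).reshape(-1,3)
for W in(W,W2):
  for c in((600,23),(602,-41)):
    s=W[(np.hypot(W[:,0]-c[0],W[:,1]-c[1])<36)&(W[:,2]>70)&(W[:,2]<84)]
    if len(s)>20:print(cv2.minEnclosingCircle(s[:,:2].astype(np.float32)),s.mean(0).round(1))
E
```

```text
clock: 9.2
ee_pos: [440.0, -41.0, 135.9]
ee_rot: [-179.8, -0.1, 92.4]
wrist_force: [-0.0, -0.4, 0.1]
opening: 85.6
grasp_force: 0.0
[442.35999637 -41.41785246 136.8414416 ]
((598.0557250976562, 21.29144287109375), 30.221378326416016) [599.8  19.9  74.4]
((603.6458740234375, -38.81444549560547), 33.5120735168457) [604.1 -43.5  74.5]
((600.077880859375, 20.499814987182617), 32.912559509277344) [598.5  23.7  75.9]
((602.6348876953125, -39.37101364135742), 28.998485565185547) [602.1 -39.9  75.9]
```

View pics/s2.png

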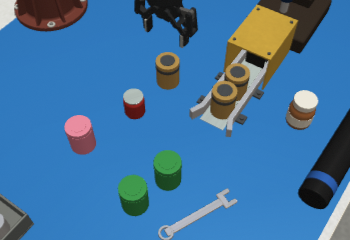

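```bash
python3 -m handwheel '[[0.5,0.5,-40,0,0,0,0],[0,0,-40,0,0,0,0],[0,0,-21,0,0,0,0],[0,0,0,0,0,0,0],[0,0,0,0,0,0,1],[0,0,0,0,0,0,1],[0,0,0,0,0,0,1],[0,0,0,0,0,0,1],[0,0,0,0,0,0,1],[0,0,0,0,0,0,1],[0,0,0,0,0,0,1]]' 35; python3 -m handwheel '[[0,0,10,0,0,0,1],[0,0,20,0,0,0,1],[0,0,35,0,0,0,1],[0,0,35,0,0,0,1],[20,-10,0,0,0,0,1],[29,-21,0,0,0,0,1],[29,-21,0,0,0,0,1],[29,-21,0,0,0,0,1],[29,-21,0,0,0,0,1],[28,-22,0,0,0,0,1],[0,0,0,0,0,0,1],[0,0,0,0,0,0,1]]'
```

```text
clock: 10.68
ee_pos: [445.0, -41.5, 37.6]
ee_rot: [179.9, 0.0, 92.5]
wrist_force: [-1.1, -1.5, 6.4]
opening: 57.5
grasp_force: 38.1
clock: 12.18
ee_pos: [606.9, -156.6, 135.5]
ee_rot: [-179.9, -0.1, 92.4]
wrist_force: [-0.0, -0.2, -2.3]
opening: 57.0
grasp_force: 38.7
```

```bash
python3 -m handwheel '[[0,0,-35,0,0,0,1],[0,0,-35,0,0,0,1],[0,0,-20,0,0,0,1],[0,0,-6,0,0,0,1],[-0.8,19,0,0,0,0,1],[-0.7,18,0,0,0,0,1],[-0.5,12,0,0,0,0,1],[-0.1,3,0,0,0,0,1],[0,0,-1.2,0,0,0,1],[0,0,-1,0,0,0,1],[0,0,0,0,0,0,1]]'
```

```text
clock: 13.55
ee_pos: [605.7, -105.6, 37.7]
ee_rot: [-180.0, 0.0, 92.4]
wrist_force: [-0.6, -0.5, -2.4]
opening: 57.0
grasp_force: 38.7
```

```bash
python3 -m handwheel '[[0,0,0,0,0,0,0],[0,0,0,0,0,0,0],[0,0,0,0,0,0,0],[0,0,0,0,0,0,0],[0,0,10,0,0,0,0],[0,0,30,0,0,0,0],[0,0,35,0,0,0,0],[0.7,-20,0,0,0,0,1],[0.8,-30,0,1,0,0,1],[0.7,-20,0,2,0,0,1],[0,0,0,0,0,0,1],[0,0,0,0,0,0,1],[0,0,0,0,0,0,1]]'
python3 - <<'E'
from h import *
im,d=robot.camera("scene"); cv2.imwrite("pics/s3.png",im[60:300,150:500])
im,d=robot.camera("top"); W=cloud("top",d).reshape(-1,3)
for c in((600,23),(602,-41),(605,-105)):
    s=W[(np.hypot(W[:,0]-c[0],W[:,1]-c[1])<30)&(W[:,2]>70)&(W[:,2]<84)]
    if len(s)>20:print(cv2.minEnclosingCircle(s[:,:2].astype(np.float32)),s.mean(0).round(1))
E
```

```text
clock: 15.18
ee_pos: [607.6, -174.1, 112.5]
ee_rot: [179.9, -3.0, 92.5]
wrist_force: [0.1, 0.0, 0.3]
opening: 0.1
grasp_force: 0.0
((599.0222778320312, 24.337894439697266), 29.154951095581055) [598.7  23.9  75.7]
((607.6583251953125, -28.623323440551758), 24.76458740234375) [611.5 -23.1  75.7]
((605.9413452148438, -102.77071380615234), 28.531070709228516) [ 604.5 -105.    75.8]
```

View pics/s3.png

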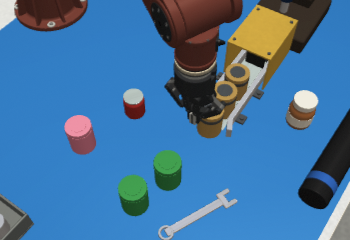

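All three sleeves are standing in file and the closed gripper is behind them. Next I lower it and push.

```bash
python3 -m handwheel '[[0,0,-35,0,0,0,1],[0,0,-35,0,0,0,1],[0,0,-24,0,0,0,1],[0,0,0,0,0,0,1],[0,0,0,0,0,0,1]]'; python3 -m handwheel '[[-0.4,10,0,0,0,0,1],[-0.4,8,0,0,0,0,1],[-0.2,4,0,0,0,0,1],[-0.1,3,0,0,0,0,1],[-0.1,3,0,0,0,0,1],[-0.1,3,0,0,0,0,1],[-0.1,3,0,0,0,0,1],[-0.1,3,0,0,0,0,1]]'; python3 -m handwheel '[[-0.13,3,0,0,0,0,1],[-0.13,3,0,0,0,0,1],[-0.13,3,0,0,0,0,1],[-0.13,3,0,0,0,0,1],[-0.13,3,0,0,0,0,1]]'
```

```text
clock: 15.9
ee_pos: [608.9, -175.1, 20.0]
ee_rot: [179.8, -3.0, 92.5]
wrist_force: [-0.7, -0.9, -0.4]
opening: -0.0
grasp_force: 0.0
clock: 16.9
ee_pos: [606.6, -138.4, 18.9]
ee_rot: [179.9, -3.0, 92.4]
wrist_force: [0.2, -1.0, 0.2]
opening: 0.3
grasp_force: 0.6
clock: 17.52
ee_pos: [605.8, -123.3, 18.9]
ee_rot: [179.9, -3.0, 92.4]
wrist_force: [-0.2, -4.0, -1.2]
opening: 0.0
grasp_force: 1.8
```

```bash
python3 -m handwheel '[[-0.13,3,0,0,0,0,1],[-0.13,3,0,0,0,0,1],[-0.13,3,0,0,0,0,1],[-0.13,3,0,0,0,0,1],[-0.13,3,0,0,0,0,1],[-0.13,3,0,0,0,0,1]]'; python3 -m handwheel '[[-0.13,3,0,0,0,0,1],[-0.13,3,0,0,0,0,1],[-0.13,3,0,0,0,0,1],[-0.13,3,0,0,0,0,1],[-0.13,3,0,0,0,0,1],[-0.13,3,0,0,0,0,1]]'
python3 - <<'E'
from h import *
im,d=robot.camera("scene"); cv2.imwrite("pics/s4.png",im[60:300,150:500])
E
```

```text
clock: 18.27
ee_pos: [605.0, -104.9, 18.9]
ee_rot: [179.9, -3.0, 92.4]
wrist_force: [0.3, -4.4, -1.2]
opening: -0.1
grasp_force: 1.9
clock: 19.02
ee_pos: [604.2, -86.9, 18.9]
ee_rot: [179.9, -3.0, 92.4]
wrist_force: [0.6, -4.6, -1.4]
opening: -0.2
grasp_force: 2.0
```

View pics/s4.png

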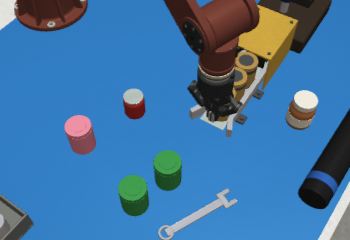

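The sleeves are upright, and the push holds steady at about 4.6 N. From here I advance in small steps.

```bash
for i in 1; do python3 -m handwheel '[[-0.07,1.5,0,0,0,0,1],[-0.07,1.5,0,0,0,0,1]]'; python3 -m handwheel '[[-0.07,1.5,0,0,0,0,1],[-0.07,1.5,0,0,0,0,1]]';python3 -m handwheel '[[-0.07,1.5,0,0,0,0,1],[-0.07,1.5,0,0,0,0,1]]'; done | grep -E 'pos|wrist'
```

```text
ee_pos: [604.1, -84.1, 18.9]
wrist_force: [-0.4, -3.9, -0.8]
ee_pos: [603.9, -81.1, 18.9]
wrist_force: [0.1, -5.3, -1.6]
ee_pos: [603.8, -78.0, 18.9]
wrist_force: [0.1, -4.0, -1.0]
```

```bash
(python3 -m handwheel '[[-0.06,1.5,0,0,0,0,1],[-0.06,1.5,0,0,0,0,1]]'; python3 -m handwheel '[[-0.06,1,0,0,0,0,1],[-0.06,1,0,0,0,0,1]]')| grep -E 'pos|wrist'
```

```text
ee_pos: [603.7, -75.0, 18.9]
wrist_force: [-0.4, -5.3, -2.1]
ee_pos: [603.6, -73.0, 18.9]
wrist_force: [0.7, -4.8, -1.8]
```

```bash
(python3 -m handwheel '[[-0.06,1.5,0,0,0,0,1],[-0.06,1.5,0,0,0,0,1]]'; python3 -m handwheel '[[-0.06,1.5,0,0,0,0,1],[-0.06,1.5,0,0,0,0,1]]';python3 -m handwheel '[[-0.06,1.5,0,0,0,0,1],[-0.06,1.5,0,0,0,0,1]]')| grep -E 'pos|wrist'
```

```text
ee_pos: [603.4, -70.0, 18.9]
wrist_force: [0.1, -5.4, -1.5]
ee_pos: [603.3, -67.0, 18.9]
wrist_force: [0.9, -4.0, 0.2]
ee_pos: [603.2, -64.0, 18.9]
wrist_force: [1.2, -4.5, -1.3]
```

```bash
(python3 -m handwheel '[[-0.06,1.5,0,0,0,0,1],[-0.06,1.5,0,0,0,0,1]]'; python3 -m handwheel '[[-0.06,1.5,0,0,0,0,1],[-0.06,1.5,0,0,0,0,1]]';python3 -m handwheel '[[-0.06,1.5,0,0,0,0,1],[-0.06,1.5,0,0,0,0,1]]')| grep -E 'pos|wrist'
```

```text
ee_pos: [603.1, -61.0, 18.9]
wrist_force: [-0.1, -3.9, -1.3]
ee_pos: [602.9, -58.0, 18.9]
wrist_force: [1.1, -5.1, -0.6]
ee_pos: [602.9, -55.3, 18.9]
wrist_force: [0.5, -6.3, -1.4]
```

```bash
(python3 -m handwheel '[[-0.06,1,0,0,0,0,1],[0,0.5,0,0,0,0,1]]'; python3 -m handwheel '[[-0.06,1,0,0,0,0,1],[0,0.5,0,0,0,0,1]]')| grep -E 'pos|wrist'
```

```text
ee_pos: [602.9, -54.2, 18.9]
wrist_force: [0.8, -6.9, -2.0]
ee_pos: [602.9, -53.0, 18.9]
wrist_force: [0.6, -7.5, -0.7]
```

```bash
(python3 -m handwheel '[[-0.06,1,0,0,0,0,1],[0,0.5,0,0,0,0,1]]'; python3 -m handwheel '[[0,0,0,0,0,0,1],[0,0,0,0,0,0,1]]')| grep -E 'pos|wrist'
```

```text
ee_pos: [602.9, -51.8, 18.9]
wrist_force: [0.4, -8.2, -1.8]
ee_pos: [602.9, -51.8, 19.0]
wrist_force: [0.7, -8.1, -2.2]
```

The stop has given about 4–5 mm, and the force has risen from 4.6 to 8.2 N. I'll back off slowly.

```bash
(python3 -m handwheel '[[0,-0.4,0,0,0,0,1],[0,-0.4,0,0,0,0,1],[0,-0.4,0,0,0,0,1],[0,-0.4,0,0,0,0,1],[0,-0.4,0,0,0,0,1],[0,-0.4,0,0,0,0,1],[0,-0.4,0,0,0,0,1],[0,-0.4,0,0,0,0,1],[0,-0.4,0,0,0,0,1],[0,-0.4,0,0,0,0,1]]'; python3 -m handwheel '[[0,-0.4,0,0,0,0,1],[0,-0.4,0,0,0,0,1],[0,-0.4,0,0,0,0,1],[0,-0.4,0,0,0,0,1],[0,-0.4,0,0,0,0,1],[0,-0.4,0,0,0,0,1],[0,-0.4,0,0,0,0,1],[0,-0.4,0,0,0,0,1],[0,-0.4,0,0,0,0,1],[0,-0.4,0,0,0,0,1]]')| grep -E 'clock|pos|wrist'
```

```text
clock: 24.08
ee_pos: [602.6, -54.5, 18.9]
wrist_force: [-0.3, -0.1, -1.1]
clock: 25.32
ee_pos: [602.7, -58.6, 18.9]
wrist_force: [-0.3, -0.2, 0.2]
```

Released. I'll clear out behind and up, then look.

```bash
python3 -m handwheel '[[0.1,-3,0,0,0,0,1],[0.4,-10,0,0,0,0,1],[1,-25,0,0,0,0,1],[0,-30,0,0,0,0,1],[0,-20,20,0,0,0,1],[0,0,50,0,0,0,1],[0,0,50,0,0,0,1],[-40,-20,40,0,0,0,1],[-50,-20,0,0,0,0,1],[-50,-20,0,0,0,0,1],[-50,-20,0,0,0,0,1],[0,0,0,0,0,0,1]]'
python3 - <<'E'
from h import *
im,d=robot.camera("scene"); cv2.imwrite("pics/s5.png",cv2.resize(im[60:300,150:500],None,fx=2,fy=2))
im,d=robot.camera("top"); W=cloud("top",d); cv2.imwrite("pics/t5.png",cv2.resize(im[150:250,150:300],None,fx=4,fy=4,interpolation=2))
W=W.reshape(-1,3)
for c in((603,-12),(600,46)):
    s=W[(np.hypot(W[:,0]-c[0],W[:,1]-c[1])<31)&(W[:,2]>70)&(W[:,2]<84)]
    if len(s)>20:print(cv2.minEnclosingCircle(s[:,:2].astype(np.float32)),s.mean(0).round(1))
E
```

```text
clock: 26.82
ee_pos: [411.1, -227.7, 178.5]
ee_rot: [180.0, -3.0, 92.2]
wrist_force: [0.8, 0.6, 0.3]
opening: -0.1
grasp_force: 0.0
((601.493408203125, -10.928826332092285), 29.99176788330078) [601.1 -12.2  75.7]
((599.5457153320312, 45.81691360473633), 30.693260192871094) [597.7  45.4  75.7]
```

View pics/s5.png

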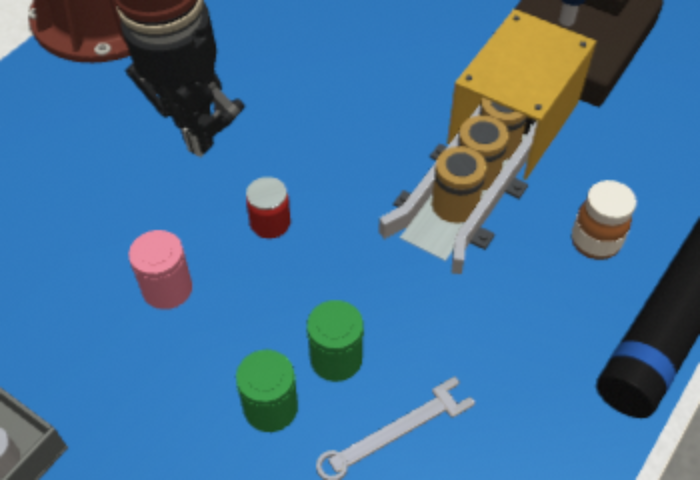

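View pics/t5.png

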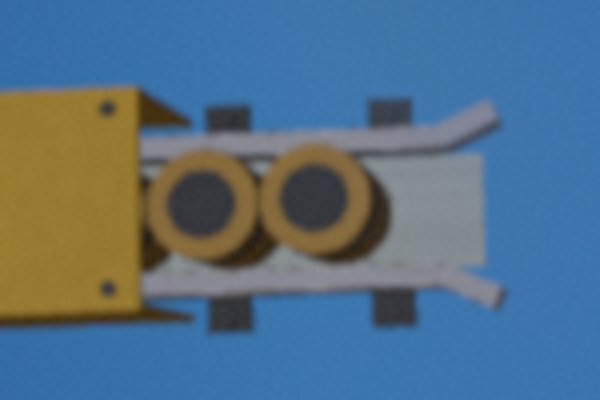

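Three sleeves stand in contact between the rails and the third is under the guard: tops at about (312,198) and (202,203) in the top crop, spaced 57.6 mm. The bystanders are where they were, so I'm handing in.

```bash
python3 -c "
from plant import robot
print(robot.hand_in())"
```

```text
the job is handed in; nothing more can be done
None
```

Job handed in at about 27 s: the three sleeves stand upright in single file without visible gaps, pushed in until the sprung stop gave about 4–5 mm (push force peaked at 8.2 N); I released slowly and the bystanders look undisturbed, but the hand-in gave no verdict.

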